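Hold the drop gate open and slide the bur rack home

TASK

Load the bur rack into its bay: swing the long flap beside the chute outward with one fingertip so that the drop gate lifts, and keep holding it open while you push the rack by its upright tail plate under the gate until its wooden block is fully home against the end stop. The gate must not touch the rack as it passes. Then let the gate close behind the block and move clear; grip and lift nothing, and leave the jar, the oil bottle and the pliers where they are.

Things in the scene. Friction and masses are not known exactly. Their poses are not given: they have to be found in the camera images.
- chute: Fixed aluminium chute, 392 x 64 mm. Origin: on the bench under the gate, on the centre line. +x = the way the rack is pushed, +y = side of flap and hinge, z up. Floor from x = -281 to +111 mm, top at z = 6 mm. Guide walls 50 mm apart inside, 5 mm thick, tops at z = 20 mm before the gate, 32 mm in the bay after it. Rack home: its origin is at x = +57 mm, its push plate's rear face at x = -79 mm.
- gate (a joint): Angle of gate and flap, one rigid part on a hinge rod along the chute: 0 = gate shut, flap upright; grows to the limit 1.2 rad as the flap is pushed outward (chute +y) and the gate lifts. From 0.85 rad the gate clears the whole block and burs. A spring shuts it when let go; holding it takes about 1 to 4 N at the flap, more near the hinge. A finger may slide along the flap while holding it.
- hinge (a point): On the hinge line, at y = +38 mm, z = 16 mm in the chute's frame, level with the gate (x = 0). The line runs along chute x. Bearing blocks on it, up to z = 24 mm, stand at x = -276, -40 and +22 mm.
- gate_plate (a point): Centre of the gate plate, 4 mm thick, in the plane x = 0 of the chute; moves with the gate. Shut, the plate bars the chute from y = -26 to +18 mm, z = 18 to 46 mm: the block cannot pass, the flat tail can lie beneath it. Open, it stands up to about 90 mm above the bench.
- flap_mid (a point): Point on the flap midway along it, 40 mm from the hinge line (z = 56 mm when shut); moves with the flap. The flap is a 4 mm sheet from x = -270 to -53 mm in the chute's frame, upright at y = +38 mm when the gate is shut, reaching 54 mm from the hinge line; its rolled top edge, 6 mm thick, is then at z = 70 mm.
- rack: Loose bur rack in the chute, about 0.22 kg: wooden block 90 x 46 x 22 mm with small steel burs (32 mm high in all), behind it a flat aluminium tail (6 mm thick, 30 mm wide) ending in an upright push plate. Origin: under the block's centre, on the chute floor; +x ahead, front face at x = +45 mm, rear face of the push plate at x = -136 mm. 2 mm play to each guide wall.
- push_plate (a point): Centre of the push plate's rear face, 38 mm above the rack's underside (44 mm above the bench): push here toward chute +x. The plate is 46 mm wide, 6 mm thick, its top 60 mm above the bench.
- end_stop (a point): Centre of the end stop's face at x = +102 mm, z = 23 mm in the chute's frame, which the front of the block meets when home; the stop's top is at z = 40 mm.
- jar: Bystander: white jar with a ribbed lid, 40 mm across, 40 mm high, on the bench on the side away from the flap, beside the bay. Origin at its underside.
- oiler: Bystander: small cream oil bottle with a pointed red spout, 42 mm across, 105 mm high, on the flap side beyond the gate. Origin at its underside.
- pliers: Bystander: grey pliers, 47 x 120 x 10 mm, lying on the bench on the side away from the flap, before the gate. Origin at the underside.
Mind the look-alikes: they are no part of the job. There is more than one size of the rack; the job needs the larger.

How it is judged:
By the outcome, as a careful person would: the job done as asked, in the order asked, and still so for the second after the job is handed in, with the robot touching nothing.
It also fails if it takes over 40 s, if anything falls off the work surface, if the arm or the gripper's body presses on something with over 40 N, if the wrist force passes 120 N, or if a joint passes its speed limit or range.

ROBOT

A 6-joint arm with a two-finger parallel gripper is mounted at the origin on a cart in front of the work surface, level with it; the furniture and walls round the work are solid. World frame = base frame: x ahead of the robot, y to its left, z up, the work surface at z = 0. Lengths are in m, angles in degrees, forces in N, time in s.
With the tool pointing down it reaches from about 0.3 to 0.75 m from the base axis. Payload 8.5 kg.
Tool frame: the origin (TCP) lies at the very end of the fingers, on their centre line; the grasp point (between the pads) lies 19 mm behind it (env.tcp_to_grasp is the distance from the TCP to the grasp point, in m); z points along the fingers, y is the line along which they close (so a half turn about z gives the same grasp; the last joint's range is limited). The gripper opens to 85 mm and grips with 20 to 120 N. Pads are 22 mm wide; open, the fingers measure 114 mm over their backs; the gripper's body (76 mm by 85 mm) begins 54 mm behind the grasp point. The pads swing forward as they close: fully open they stand 13 mm farther back than shut.
Start: joints at [63.467, 21.807, 74.336, -0, 83.858, -12.336], TCP at [0.135, 0.533, 0.231] pointing down, gripper open.
Joint ranges: [-178.18, 178.18], [-50.72, 133.34], [12.68, 142.11], [-81.47, 261.47], [9.98, 163.14], [-165.26, 165.26]. Speed limits (degrees/s): [136.94, 136.94, 180, 180, 180, 180].

INTERFACE

Orientations are given as a 3x3 rotation matrix whose columns are the frame's x, y, z axes.
In Python, from rig import status, get_image, env gives the robot as it stands.
- The arm moves only by the shell command python3 -m handwheel 'ROWS' [FORCE]. ROWS is text: rows parted by semicolons, each of 7 numbers parted by spaces: the shift along the world's x, y, z in cm, then the turn, a rotation vector about the world's x, y, z in degrees, then the opening, from 0 (shut) to 1 (fully open). In form: dx dy dz wx wy wz gripper; .... A call has 1 to 8 rows; each row is the pose to reach, as a shift and turn from the pose commanded when the call began; what a row does not reach only later rows make up. A row lasts 1/12 s, in which the tool goes at most 41.7 mm and 7.16 degrees, less where a joint would pass 70% of its speed; a pose out of reach is approached as far as the arm can. A call with a gripper value outside its range is refused whole. The fingers move at their own pace and stop on an object; FORCE is the grip in N (left out, the last holds). Time passes only in rows, so rows that repeat a pose let the fingers close. It gives the time, the measured TCP pose, the force, the opening and the grip force at its end, in the units of the state.
- status.observe(): the state, without advancing time (a new reading comes with each control period).
- get_image(name): name is "scene" or "side" or "wrist"; returns a dict with "color" (480x640x3 uint8, red, green, blue), "vertical_fov" (degrees; the focal length in pixels is half the picture's height over the tangent of half this angle, whatever the lens; pixels are square), "cx", "cy" (the principal point, pixels), "k1" (the pictures are not rectified: a ray, as slopes to the right and down, at radius r is drawn at 1 + k1 r^2 times it, then the intrinsics apply), "xyz" and "orientation" of the camera in the world. Camera axes: x right, y down, z forward; pixel columns grow to the right and rows downward; lengths in m; the calibration is good to about 2 mm. A picture is of the moment at which its call begins. There is no depth.
- env.close_job(): hands the job in; it is judged then, once.
The state is a dict: "time_s": time; "q": joint angles; "qvel": joint speeds; "joint_efforts": joint torques, N m; "position": TCP position; "tool_rot": TCP orientation; "ft_force": force on the tool from outside, world axes, zero at the start; "wrist_torque": the same for the moment, N m; "grip_width": finger opening in m; "gripper_force": force on a finger pad.
Only numpy, scipy, OpenCV 4.12 (cv2) and the standard library are available. Lean on these libraries where they do the work, as an engineer would, in place of code of your own. Each camera call takes 0.05 s, during which the arm holds its last target. There are 200 camera calls.

## Working session

There is one attempt and no reset: what is moved stays moved. The work goes in short steps, Python scripts to look and compute and a shell command to move; the robot and the scene stay as the last step left them, time stands still between calls to the robot, and variables do not carry over. Pictures are saved under pics/ and viewed, at most 10 in all, crops included, and the job is handed in when it is done.

```bash
ls; mkdir -p pics; python3 - <<'E'
from rig import status,get_image,env
import cv2,json
for n in ("scene","side"):
    d=get_image(n); cv2.imwrite(f"pics/{n}0.png",d["color"][:,:,::-1])
    print(n,{k:(v.tolist() if hasattr(v,'tolist') else v) for k,v in d.items() if k!="color"})
s=status.observe();print(s)
E
```

```text
pics
scene {'vertical_fov': 57.823091011914826, 'cx': 317.6222537296096, 'cy': 240.63764698926136, 'k1': -0.0607325775226183, 'xyz': [0.10668031263105801, -0.7759195744809712, 0.5265746552477892], 'orientation': [[0.8441761965405374, -0.2552808656558331, 0.47137907126256734], [-0.5359873821863008, -0.4169885698093471, 0.7340558962268687], [0.00916926013527281, -0.8723257489483867, -0.48883914776765575]]}
side {'vertical_fov': 55.38285778760793, 'cx': 324.28695806299294, 'cy': 242.11648733231044, 'k1': -0.043741258746141216, 'xyz': [0.48375393747668316, 0.6130141298599271, 0.5371255565081848], 'orientation': [[-0.9952745137497779, -0.058259635200692356, 0.07768176868754535], [-0.09681596351468284, 0.534125292205921, -0.8398433433889102], [0.007437169412259794, -0.8433955105003947, -0.537241753197675]]}
{'time_s': 0.1, 'q': array([ 6.34671037e+01,  2.18371056e+01,  7.43788282e+01, -7.13808161e-04,
        8.38577082e+01, -1.23352246e+01]), 'qvel': array([ 0.06503977, -0.05336844, -0.08095462,  0.03261269, -0.08030281,
       -0.00811991]), 'joint_efforts': array([ 4.84269694e-03, -4.49214399e+01, -2.31660873e+01, -9.20823481e-05,
        3.60869417e-03, -1.23840061e-05]), 'position': array([0.13477964, 0.53296401, 0.23078306]), 'tool_rot': array([[-9.69455573e-01,  2.45266336e-01, -5.63074128e-04],
       [ 2.45266842e-01,  9.69454920e-01, -1.15545886e-03],
       [ 2.62479823e-04, -1.25826944e-03, -9.99999174e-01]]), 'ft_force': array([ 0.1140496 ,  0.54908862, -0.11296511]), 'wrist_torque': array([ 0.01873139,  0.02144181, -0.0090067 ]), 'gripper_force': 0.0, 'grip_width': 0.08557340117995213}
```

View pics/scene0.png

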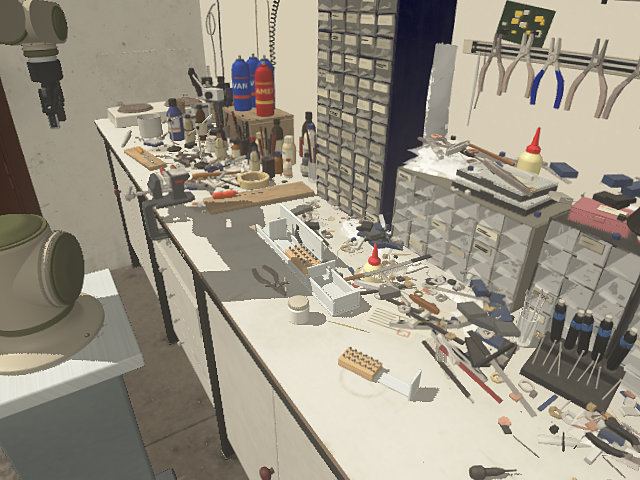

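View pics/side0.png

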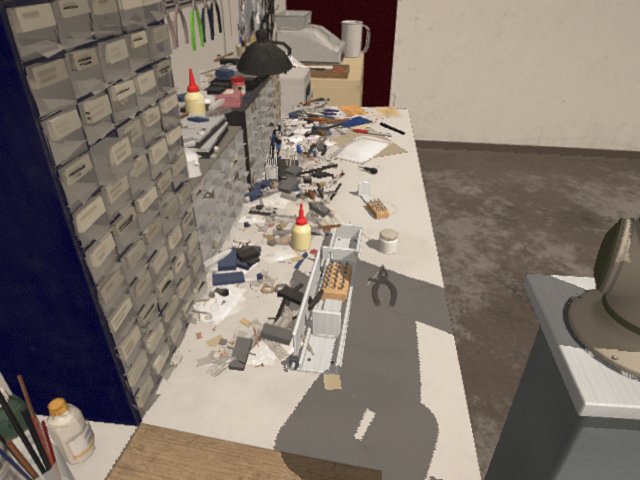

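Scene: the chute runs from (258,225) to (358,300), with the rack's block at (303,258) in it. Look-alikes are the small loose rack at (375,368) and the second oil bottle on the shelf at (533,155). Side: the chute runs from (315,370) to (345,230), the block is at (337,280) and the push plate at (327,318). The larger rack is the one in the chute, and I'll check that in enlarged crops.

```bash
python3 - <<'E'
import cv2
a=cv2.imread("pics/scene0.png")[195:325,245:385]; cv2.imwrite("pics/sc_c.png",cv2.resize(a,None,fx=4.5,fy=4.5,interpolation=cv2.INTER_CUBIC))
a=cv2.imread("pics/side0.png")[215:385,270:410]; cv2.imwrite("pics/si_c.png",cv2.resize(a,None,fx=3.5,fy=3.5,interpolation=cv2.INTER_CUBIC))
E
```

```text
(no output)
```

View pics/sc_c.png

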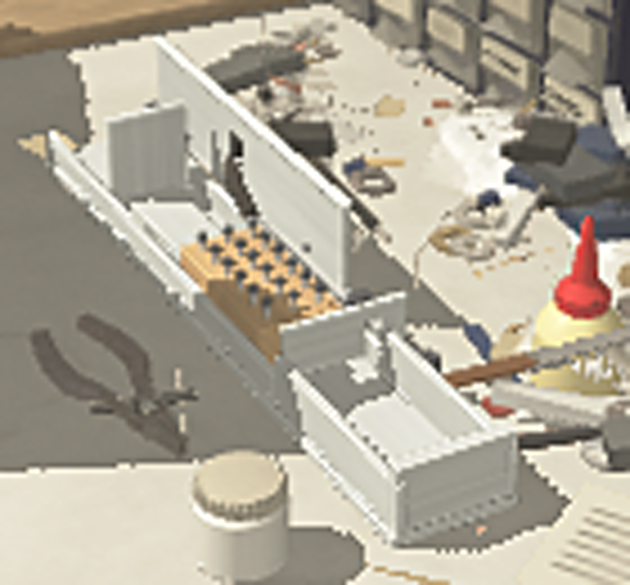

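View pics/si_c.png

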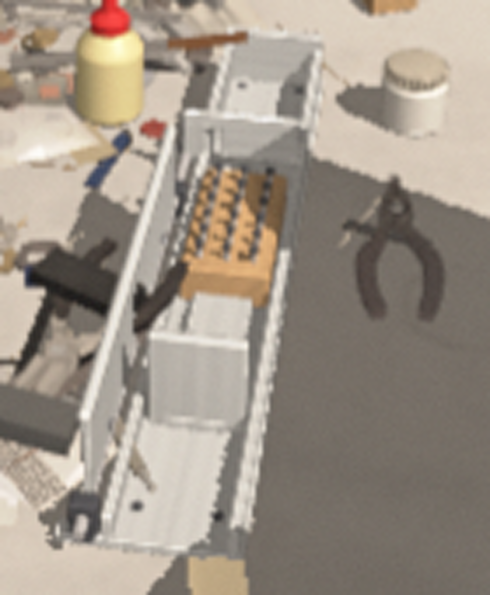

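The crops show the larger rack, with dark-burred block, tail and upright plate, lying in the chute with its block just before the gate. I'll fit the chute pose from corners in both views.

```bash
cat > h.py <<'E'
import numpy as np
from rig import status,get_image,env
from scipy.optimize import least_squares
K={"scene":dict(f=240/np.tan(np.radians(57.823091/2)),c=(317.622,240.638),k=-0.0607326,p=[0.10668,-0.77592,0.526575],R=[[0.8441762,-0.2552809,0.4713791],[-0.5359874,-0.4169886,0.7340559],[0.0091693,-0.8723257,-0.4888391]]),
"side":dict(f=240/np.tan(np.radians(55.382858/2)),c=(324.287,242.116),k=-0.0437413,p=[0.483754,0.613014,0.537126],R=[[-0.9952745,-0.0582596,0.0776817],[-0.096816,0.5341253,-0.8398433],[0.0074372,-0.8433955,-0.5372418]])}
def proj(cam,P):
    c=K[cam]; q=(np.atleast_2d(P)-c["p"])@np.array(c["R"]); s=q[:,:2]/q[:,2:]
    return s*(1+c["k"]*(s**2).sum(1,keepdims=True))*c["f"]+c["c"]
def ray(cam,uv):
    c=K[cam]; s0=(np.array(uv,float)-c["c"])/c["f"]; s=s0
    for _ in range(8): s=s0/(1+c["k"]*(s@s))
    return np.array(c["p"]),np.array(c["R"])@np.r_[s,1]
def tri(uv1,uv2):
    A=np.zeros((3,3));b=np.zeros(3)
    for cam,uv in (("scene",uv1),("side",uv2)):
        p,d=ray(cam,uv);d/=np.linalg.norm(d);M=np.eye(3)-np.outer(d,d);A+=M;b+=M@p
    return np.linalg.solve(A,b)
def w(pose,P):
    x,y,a=pose; P=np.atleast_2d(P)/1000.; c,s=np.cos(a),np.sin(a)
    return np.c_[x+c*P[:,0]-s*P[:,1],y+s*P[:,0]+c*P[:,1],P[:,2]+(0)]
E
python3 - <<'E'
from h import *
S=lambda u,v:(245+u/4.5,195+v/4.5)
D=lambda u,v:(270+u/3.5,215+v/3.5)
obs=[("scene",(-270,38,70),S(155,40)),("scene",(-53,38,70),S(350,200)),("scene",(0,-26,46),S(280,327)),("scene",(0,18,46),S(405,295)),
("scene",(-281,-32,20),S(50,135)),("scene",(111,-32,0),S(390,542)),("scene",(111,32,0),S(515,500)),
("side",(-270,38,70),D(86,410)),("side",(0,-26,46),D(308,128)),("side",(0,18,46),D(187,113)),
("side",(-281,-32,0),D(244,556)),("side",(111,-25,40),D(322,40)),("side",(111,25,40),D(225,33))]
f=lambda p:np.concatenate([(proj(c,w(p,P))[0]-uv) for c,P,uv in obs])
r=least_squares(f,[0.47,0.1,-1.5],loss="soft_l1")
print(r.x,np.degrees(r.x[2])); 
for o,e in zip(obs,f(r.x).reshape(-1,2)):print(o[0],o[1],e.round(1))
for n,a,b in (("flapfar",S(155,40),D(86,410)),("gate-",S(280,327),D(308,128)),("gate+",S(405,295),D(187,113)),("pushplate top -y",S(110,117),D(248,340)),("plate top +y",S(183,103),D(152,335))):print(n,tri(a,b).round(4))
p=r.x
t=(tri(S(110,117),D(248,340))+tri(S(183,103),D(152,335)))/2
c,s=np.cos(p[2]),np.sin(p[2]);d=t[:2]-p[:2];print("plate top mid in chute",c*d[0]+s*d[1],-s*d[0]+c*d[1],t[2])
E
```

```text
[ 0.51879161 -0.13792964 -1.62574082] -93.14808734874265
scene (-270, 38, 70) [ 0.1 -1.7]
scene (-53, 38, 70) [-1.  -0.9]
scene (0, -26, 46) [ 0.  -0.6]
scene (0, 18, 46) [-9.1  1.1]
scene (-281, -32, 20) [-2.6 -1.1]
scene (111, -32, 0) [0.4 0.8]
scene (111, 32, 0) [0.7 0.1]
side (-270, 38, 70) [-0.6 -0.2]
side (0, -26, 46) [-3.1 -2.6]
side (0, 18, 46) [ 9.2 -0.3]
side (-281, -32, 0) [-0.1  2.6]
side (111, -25, 40) [-2.8 -3. ]
side (111, 25, 40) [ 2.  -2.9]
flapfar [0.5706 0.1271 0.0669]
gate- [ 0.4897 -0.1353  0.0431]
gate+ [ 0.5564 -0.1418  0.0429]
pushplate top -y [0.5086 0.0661 0.0594]
plate top +y [0.552  0.0646 0.0571]
plate top mid in chute -0.20363234409636954 0.0002942634821751916 0.05829548027430949
```

```bash
python3 - <<'E'
from h import *
S=lambda u,v:(245+(u+.5)/4.5-.5,195+(v+.5)/4.5-.5)
D=lambda u,v:(270+(u+.5)/3.5-.5,215+(v+.5)/3.5-.5)
obs=[("scene",(-270,38,70),S(155,40)),("scene",(-53,38,70),S(350,200)),("scene",(0,-26,46),S(280,327)),
("scene",(-281,-32,20),S(50,135)),("scene",(111,-32,0),S(390,542)),("scene",(111,32,0),S(515,500)),
("side",(-270,38,70),D(86,410)),("side",(0,-26,46),D(308,128)),
("side",(-281,-32,0),D(244,556)),("side",(111,-32,40),D(322,40)),("side",(111,32,40),D(225,33))]
f=lambda p:np.concatenate([(proj(c,w(p[:3],P)+[0,0,p[3]])[0]-uv) for c,P,uv in obs])
r=least_squares(f,[0.52,-0.13,-1.6,0],loss="soft_l1");p=r.x[:3]
print(r.x,np.degrees(p[2])); print(f(r.x).reshape(-1,2).round(1).tolist())
t=(tri(S(110,117),D(248,340))+tri(S(183,103),D(152,335)))/2
c,s=np.cos(p[2]),np.sin(p[2]);d=t[:2]-p[:2];print("plate top mid in chute",c*d[0]+s*d[1],-s*d[0]+c*d[1],t[2])
o=status.observe()
tg=w(p,(-235,-11,200))[0]; print(tg,(tg-o["position"])*100, np.degrees(p[2])+90-np.degrees(np.arctan2(o["tool_rot"][1,1],o["tool_rot"][0,1])))
E
```

```text
[ 5.18029756e-01 -1.37391888e-01 -1.62930348e+00 -1.12947321e-03] -93.35221299746917
[[0.5, -0.9], [-0.9, -0.1], [-0.1, 0.3], [-2.2, -0.5], [0.1, 1.7], [0.4, 1.0], [-0.4, 0.9], [-2.4, -1.6], [0.0, 3.8], [1.3, -1.8], [-0.3, -2.2]]
plate top mid in chute -0.2039056011261274 0.0003050183083003078 0.05930940954965798
[0.52078992 0.09784923 0.2       ] [ 38.60102811 -43.51147897  -3.07830611] -79.15462760144122
```

```bash
python3 -m handwheel '4 -3 0 0 0 -7 0.53; 8 -7 0 0 0 -14 0.53; 12 -11 0 0 0 -21 0.53; 15 -14 0 0 0 -28 0.53; 18 -17 -1 0 0 -35 0.53; 21 -20 -1 0 0 -42 0.53; 24 -23 -2 0 0 -49 0.53; 26 -26 -2 0 0 -56 0.53'
```

```text
time_s: 0.77
position: [0.3729, 0.2993, 0.2136]
tool_rot: [[-0.333, 0.943, -0.001], [0.943, 0.333, -0.0], [0.0, -0.001, -1.0]]
ft_force: [1.1, -0.1, -0.8]
grip_width: 0.0453
gripper_force: 0.0
```

```bash
python3 -m handwheel '2 -3 0 0 0 -6 0.53; 4 -6 0 0 0 -12 0.53; 7 -9 0 0 0 -18 0.53; 9 -12 -0.5 0 0 -23.2 0.53; 11 -15 -1 0 0 -23.2 0.53; 12.6 -17.5 -1 0 0 -23.2 0.53; 12.6 -17.5 -1 0 0 -23.2 0.53; 12.6 -17.5 -1 0 0 -23.2 0.53' && python3 - <<'E'
from h import *
import cv2
d=get_image("wrist");cv2.imwrite("pics/w1.png",d["color"][:,:,::-1])
print({k:(v.tolist() if hasattr(v,'tolist') else v) for k,v in d.items() if k!="color"})
R=np.array(d["orientation"]);f=240/np.tan(np.radians(d["vertical_fov"]/2))
def pw(P):
    q=(P-d["xyz"])@R;s=q[:,:2]/q[:,2:];return s*(1+d["k1"]*(s**2).sum(1,keepdims=True))*f+[d["cx"],d["cy"]]
p=[.51803,-.13739,-1.629303]
print(pw(w(p,[(-204,-23,60),(-204,23,60),(-270,38,70),(-53,38,70),(0,-26,46),(-281,-32,0),(-281,32,0)])).round(0).tolist())
E
```

```text
time_s: 1.43
position: [0.4981, 0.1248, 0.2037]
tool_rot: [[0.062, 0.998, -0.001], [0.998, -0.062, 0.0], [0.0, -0.001, -1.0]]
ft_force: [-0.1, -0.1, 0.1]
grip_width: 0.0454
gripper_force: 0.0
{'vertical_fov': 58.07301560269251, 'cx': 319.07677166805973, 'cy': 244.22024090218662, 'k1': 0.0121411482802688, 'xyz': [0.5035715805088834, 0.2046508358456428, 0.3472612220222176], 'orientation': [[0.9981588813725168, -0.057309526793017186, -0.01986115998433627], [-0.060643544683284194, -0.9489068343014779, -0.3096743132779848], [-0.001099102092377866, 0.31030861727432807, -0.950635237101951]]}
[[336.0, 300.0], [399.0, 300.0], [430.0, 215.0], [409.0, 475.0], [330.0, 499.0], [323.0, 181.0], [402.0, 181.0]]
```

View pics/w1.png

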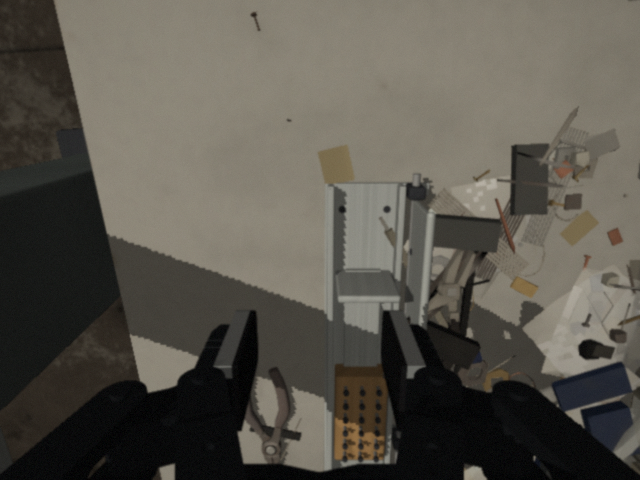

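The wrist view agrees with the fit to about 3 px: the plate's top edge is at (336–400,300), the flap end at (430,210) and the chute corners at (327,184) and (405,184). Next I descend behind the plate, with the right finger just inside the flap.

```bash
python3 -m handwheel '0 0 -1 0 0 0 0.53; 0 0 -3 0 0 0 0.53; 0 0 -6 0 0 0 0.53; 0 0 -9 0 0 0 0.53; 0 0 -12 0 0 0 0.53; 0 0 -15 0 0 0 0.53; 0 0 -16.6 0 0 0 0.53; 0 0 -16.6 0 0 0 0.53'; python3 -m handwheel '0 0 0 0 0 0 0.53; 0 0 0 0 0 0 0.53' && python3 - <<'E'
from h import *
import cv2
o=status.observe();p=[.51803,-.13739,-1.629303];c,s=np.cos(p[2]),np.sin(p[2]);d=o["position"][:2]-p[:2];print("tcp in chute",c*d[0]+s*d[1],-s*d[0]+c*d[1],o["position"][2],"dirs",c,s)
a=get_image("scene")["color"][180:310,235:375,::-1];b=get_image("side")["color"][215:385,270:410,::-1]
A=cv2.resize(a,(400,371),interpolation=cv2.INTER_CUBIC);B=cv2.resize(b,(400,486),interpolation=cv2.INTER_CUBIC)
cv2.imwrite("pics/low.png",np.hstack([np.vstack([A,np.zeros((115,400,3),np.uint8)]),B]))
E
```

```text
time_s: 2.15
position: [0.4953, 0.127, 0.0355]
tool_rot: [[0.058, 0.998, -0.006], [0.998, -0.058, 0.0], [-0.0, -0.006, -1.0]]
ft_force: [-0.5, -0.1, 0.5]
grip_width: 0.0452
gripper_force: 0.0
time_s: 2.32
position: [0.4982, 0.1266, 0.0396]
tool_rot: [[0.058, 0.998, 0.002], [0.998, -0.058, 0.0], [0.0, 0.002, -1.0]]
ft_force: [-0.3, -0.6, -0.4]
grip_width: 0.0453
gripper_force: 0.0
tcp in chute -0.26236312243337356 -0.03519902240977441 0.03955366449428766 dirs -0.05847330055990437 -0.9982889727536968
```

View pics/low.png

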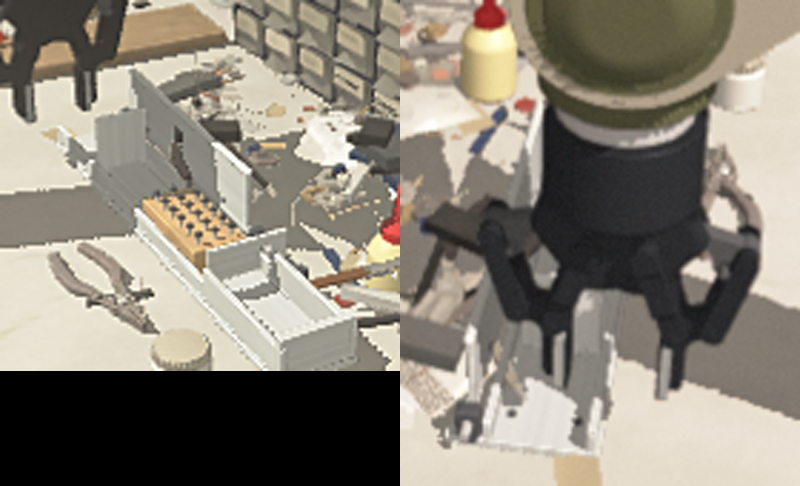

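The fingers are low but short of the goal, at about chute (-262,-35) mm, because the earlier rows ended before the pose was reached. I'll correct by the difference. A dark slot-like mark on the flap, at (178,150) in the left half, needs a check.

```bash
python3 -m handwheel '1 -1.2 -0.2 0 0 0 0.53; 2.2 -2.8 -0.5 0 0 0 0.53; 2.2 -2.8 -0.5 0 0 0 0.53; 2.2 -2.8 -0.5 0 0 0 0.53' && python3 - <<'E'
from h import *
import cv2
o=status.observe();p=[.51803,-.13739,-1.629303];c,s=np.cos(p[2]),np.sin(p[2]);d=o["position"][:2]-p[:2];print("tcp in chute",c*d[0]+s*d[1],-s*d[0]+c*d[1],o["position"][2])
a=get_image("scene")["color"][195:285,240:340,::-1];b=get_image("wrist")["color"][:,:,::-1]
A=cv2.resize(a,(400,360),interpolation=cv2.INTER_CUBIC);B=cv2.resize(b[150:480,200:480],(400,471),interpolation=cv2.INTER_CUBIC)
cv2.imwrite("pics/low2.png",np.hstack([np.vstack([A,np.zeros((111,400,3),np.uint8)]),B]))
E
```

```text
time_s: 2.75
position: [0.5208, 0.0969, 0.0336]
tool_rot: [[0.061, 0.998, 0.001], [0.998, -0.061, -0.0], [-0.0, 0.001, -1.0]]
ft_force: [0.9, 0.2, -0.2]
grip_width: 0.0455
gripper_force: 0.0
tcp in chute -0.23401116409580694 -0.010971808613786814 0.033646921534270804
```

View pics/low2.png

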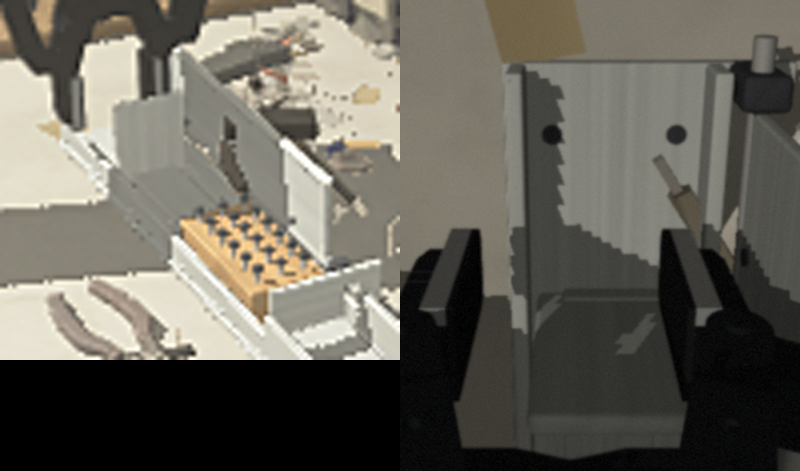

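```bash
python3 - <<'E'
from h import *
p=[.51803,-.13739,-1.629303];c,s=np.cos(p[2]),np.sin(p[2]);n=np.array([-s,c,0])
for uv in [(229,115),(229,150),(215,150),(250,195),(265,185),(185,55),(325,170),(325,262),(178,110)]:
    o,d=ray("scene",(240+uv[0]/4,195+uv[1]/4)); q0=np.array([p[0],p[1],0])+n*.036
    t=((q0-o)@n)/(d@n);P=o+t*d-[p[0],p[1],0];print(uv,(np.array([c*P[0]+s*P[1],P[2]])*1000).round())
E
```

```text
(229, 115) [-166.   55.]
(229, 150) [-167.   31.]
(215, 150) [-186.   22.]
(250, 195) [-140.   14.]
(265, 185) [-120.   30.]
(185, 55) [-226.   70.]
(325, 170) [-50.  74.]
(325, 262) [-49.  17.]
(178, 110) [-239.   26.]
```

The right finger stands inside the flap and clear of it, and both fingers are behind the plate. The dark mark is a narrow slit, too thin for the finger to fall into. Next I swing the flap open.

```bash
python3 -m handwheel '0.6 0 0 0 0 0 0.53; 1.2 0 0 0 0 0 0.53; 1.8 -0.1 0 0 0 0 0.53; 2.4 -0.1 0 0 0 0 0.53; 3 -0.2 0 0 0 0 0.53; 3.6 -0.2 0 0 0 0 0.53; 4.2 -0.25 0 0 0 0 0.53; 4.2 -0.25 0 0 0 0 0.53' && python3 -m handwheel '0 0 0 0 0 0 0.53' && python3 - <<'E'
from h import *
import cv2
o=status.observe();p=[.51803,-.13739,-1.629303];c,s=np.cos(p[2]),np.sin(p[2]);d=o["position"][:2]-p[:2];print("tcp in chute",c*d[0]+s*d[1],-s*d[0]+c*d[1],o["position"][2],o["ft_force"])
a=get_image("scene")["color"][180:310,235:375,::-1];b=get_image("side")["color"][215:385,270:410,::-1]
A=cv2.resize(a,(400,371),interpolation=cv2.INTER_CUBIC);B=cv2.resize(b,(400,486),interpolation=cv2.INTER_CUBIC)
cv2.imwrite("pics/open.png",np.hstack([np.vstack([A,np.zeros((115,400,3),np.uint8)]),B]))
def g(th,P): # rotate about hinge
    x,y,z=P;y-=38;z-=16;return (x,38+y*np.cos(th)+z*np.sin(th),16-y*np.sin(th)+z*np.cos(th))
for th in (.7,.85,1.,1.1,1.2):
    print(th,[((proj("scene",w(p,g(th,P)))[0]-[235,180])*400/140).round().tolist() for P in ((0,-26,46),(0,-26,18),(-53,38,70))])
E
```

```text
time_s: 3.52
position: [0.5631, 0.0953, 0.0333]
tool_rot: [[0.059, 0.998, 0.001], [0.998, -0.059, -0.0], [0.0, 0.001, -1.0]]
ft_force: [-0.8, -0.1, 0.9]
grip_width: 0.0452
gripper_force: 0.8
time_s: 3.6
position: [0.5626, 0.0953, 0.0334]
tool_rot: [[0.059, 0.998, 0.002], [0.998, -0.059, -0.0], [-0.0, 0.002, -1.0]]
ft_force: [-0.9, 0.8, 2.4]
grip_width: 0.0448
gripper_force: 0.8
tcp in chute -0.23492156111050427 0.030846938210958588 0.03343310191049288 [-0.87991614  0.82788793  2.39627062]
0.7 [[248.0, 196.0], [225.0, 228.0], [286.0, 171.0]]
0.85 [[260.0, 188.0], [234.0, 218.0], [292.0, 176.0]]
1.0 [[272.0, 182.0], [243.0, 208.0], [297.0, 182.0]]
1.1 [[281.0, 179.0], [250.0, 203.0], [300.0, 186.0]]
1.2 [[289.0, 177.0], [258.0, 198.0], [302.0, 191.0]]
```

View pics/open.png

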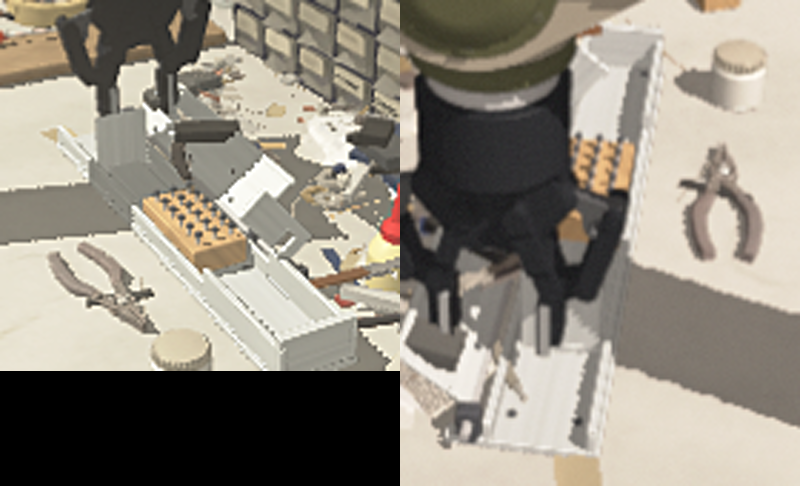

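The gate is up at roughly 0.9 rad, judging by the plate corners at (265,192) and (240,222) and the flap corner at (295,178). I want more margin, so I'll go a bit lower and farther out.

```bash
python3 -m handwheel '0.1 0 -0.15 0 0 0 0.56; 0.25 0 -0.35 0 0 0 0.59; 0.25 0 -0.35 0 0 0 0.59; 0.25 0 -0.35 0 0 0 0.59' && python3 - <<'E'
from h import *
import cv2
o=status.observe();p=[.51803,-.13739,-1.629303];c,s=np.cos(p[2]),np.sin(p[2]);d=o["position"][:2]-p[:2];print("tcp in chute",c*d[0]+s*d[1],-s*d[0]+c*d[1],o["position"][2],o["ft_force"])
a=get_image("scene")["color"][220:290,290:370,::-1]
A=cv2.resize(a,(800,700),interpolation=cv2.INTER_CUBIC)[:600]
def g(th,P):
    x,y,z=P;y-=38;z-=16;return (x,38+y*np.cos(th)+z*np.sin(th),16-y*np.sin(th)+z*np.cos(th))
for th,col in ((.85,(0,0,255)),(1.05,(0,255,0)),(1.2,(255,0,0))):
    q=[(((proj("scene",w(p,g(th,P)))[0]-[290,220])+.5)*10).astype(int) for P in ((0,-26,18),(0,-26,46),(0,18,46))]
    cv2.polylines(A,[np.array(q,np.int32)],False,col,1)
    q=[(((proj("scene",w(p,g(th,P)))[0]-[290,220])+.5)*10).astype(int) for P in ((-53,38,30),(-53,38,70),(-120,38,70))]
    cv2.polylines(A,[np.array(q,np.int32)],False,col,1)
cv2.imwrite("pics/open2.png",A)
E
```

```text
time_s: 4.03
position: [0.5641, 0.0954, 0.0295]
tool_rot: [[0.059, 0.998, -0.001], [0.998, -0.059, -0.0], [-0.0, -0.001, -1.0]]
ft_force: [-1.1, 0.1, 1.0]
grip_width: 0.0505
gripper_force: 0.7
tcp in chute -0.23509613957323192 0.03235369114027325 0.029496231558157338 [-1.06734894  0.12605194  0.99250289]
```

View pics/open2.png

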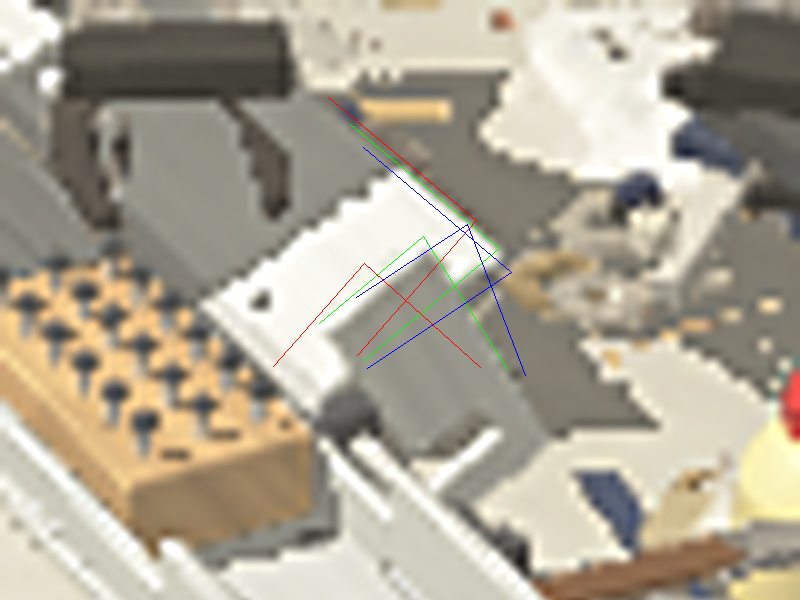

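The flap corner at (500,255) and the gate edge from (330,340) to (430,250) give about 1.0–1.05 rad, safely above 0.85. Next I push along chute +x.

```bash
python3 -m handwheel '-0.03 -0.5 0 0 0 0 0.59; -0.06 -1 0 0 0 0 0.59; -0.09 -1.5 0 0 0 0 0.59; -0.12 -2 0 0 0 0 0.59; -0.15 -2.6 0 0 0 0 0.59; -0.19 -3.3 0 0 0 0 0.59; -0.24 -4 0 0 0 0 0.59; -0.28 -4.8 0 0 0 0 0.59'; cat >> h.py <<'E'
def g(th,P):
    x,y,z=P;y-=38;z-=16;return (x,38+y*np.cos(th)+z*np.sin(th),16-y*np.sin(th)+z*np.cos(th))
PO=[.51803,-.13739,-1.629303]
def tcp():
    o=status.observe();p=PO;c,s=np.cos(p[2]),np.sin(p[2]);d=o["position"][:2]-p[:2];f=o["ft_force"]
    print("tcp in chute",(np.array([c*d[0]+s*d[1],-s*d[0]+c*d[1],o["position"][2]])*1000).round(1),"F",np.round([c*f[0]+s*f[1],-s*f[0]+c*f[1],f[2]],1))
E
python3 -c "from h import *;tcp()"
```

```text
time_s: 4.75
position: [0.5615, 0.0468, 0.0298]
tool_rot: [[0.059, 0.998, 0.0], [0.998, -0.059, 0.0], [0.0, 0.0, -1.0]]
ft_force: [0.1, 3.2, 2.5]
grip_width: 0.0502
gripper_force: 1.8
tcp in chute [-186.4   32.6   29.8] F [-3.2 -0.1  2.5]
```

```bash
cat >> h.py <<'E'
import cv2
def gate():
    ref=cv2.resize(cv2.imread("pics/open2.png"),(80,60),interpolation=cv2.INTER_AREA)[15:45,28:56].astype(float)
    im=get_image("scene")["color"][:,:,::-1]; cv2.imwrite("pics/last.png",im)
    n=im[220:280,290:370].astype(float)
    best=min((abs(n[15+dy:45+dy,28+dx:56+dx]-ref).mean(),dx,dy) for dx in range(-4,5) for dy in range(-4,5)); print("gate diff,shift",best, "shut ref",abs(cv2.imread("pics/scene0.png")[235:265,318:346]-ref).mean())
E
python3 -c "from h import *;gate()"; python3 -m handwheel '-0.05 -0.8 0 0 0 0 0.59; -0.09 -1.6 0 0 0 0 0.59; -0.14 -2.4 0 0 0 0 0.59; -0.19 -3.2 0 0 0 0 0.59; -0.23 -4 0 0 0 0 0.59; -0.28 -4.8 0 0 0 0 0.59; -0.33 -5.6 0 0 0 0 0.59; -0.37 -6.4 0 0 0 0 0.59'; python3 -c "from h import *;tcp();gate()"
```

```text
gate diff,shift (np.float64(17.825), 0, 0) shut ref 55.87777777777778
time_s: 5.47
position: [0.5577, -0.0174, 0.0297]
tool_rot: [[0.059, 0.998, -0.0], [0.998, -0.059, 0.0], [0.0, -0.0, -1.0]]
ft_force: [-0.9, 3.6, 3.5]
grip_width: 0.0501
gripper_force: 1.9
tcp in chute [-122.1   32.6   29.7] F [-3.6 -1.1  3.5]
gate diff,shift (np.float64(36.80515873015873), 0, 0) shut ref 55.87777777777778
```

```bash
python3 -m handwheel '-0.04 -0.7 0 0 0 0 0.59; -0.08 -1.3 0 0 0 0 0.59; -0.11 -1.8 0 0 0 0 0.59; -0.13 -2.2 0 0 0 0 0.59; -0.15 -2.5 0 0 0 0 0.59; -0.16 -2.7 0 0 0 0 0.59; -0.17 -2.8 0 0 0 0 0.59; -0.17 -2.8 0 0 0 0 0.59'; python3 -c "from h import *;tcp()"
```

```text
time_s: 6.18
position: [0.5561, -0.0448, 0.0297]
tool_rot: [[0.059, 0.998, -0.0], [0.998, -0.059, -0.0], [-0.0, -0.0, -1.0]]
ft_force: [-0.7, 0.6, 0.5]
grip_width: 0.0504
gripper_force: 0.8
tcp in chute [-94.6  32.6  29.7] F [-0.6 -0.7  0.5]
```

```bash
python3 -m handwheel '-0.01 -0.15 0 0 0 0 0.59; -0.02 -0.3 0 0 0 0 0.59; -0.03 -0.4 0 0 0 0 0.59; -0.03 -0.5 0 0 0 0 0.59'; python3 -c "from h import *;tcp()";  python3 -m handwheel '-0.01 -0.1 0 0 0 0 0.59; -0.01 -0.2 0 0 0 0 0.59; -0.02 -0.3 0 0 0 0 0.59'; python3 -c "from h import *;tcp()"
```

```text
time_s: 6.52
position: [0.5558, -0.0496, 0.0297]
tool_rot: [[0.059, 0.998, -0.0], [0.998, -0.059, 0.0], [0.0, -0.0, -1.0]]
ft_force: [-0.4, 1.7, 1.8]
grip_width: 0.0505
gripper_force: 1.4
tcp in chute [-89.8  32.5  29.7] F [-1.6 -0.5  1.8]
time_s: 6.77
position: [0.5553, -0.0507, 0.0297]
tool_rot: [[0.061, 0.998, -0.001], [0.998, -0.061, 0.004], [0.004, -0.001, -1.0]]
ft_force: [0.6, 17.2, 4.8]
grip_width: 0.0503
gripper_force: 9.5
tcp in chute [-88.7  32.1  29.7] F [-17.2  -0.4   4.8]
```

The force rose to 17 N at TCP x = -89 mm, right at the expected home position. I'll back off the plate and follow the flap back so the gate closes gently.

```bash
python3 -m handwheel '0.02 0.4 0 0 0 0 0.59; 0.05 0.8 0 0 0 0 0.59; -0.5 0.83 0 0 0 0 0.59; -1 0.86 0 0 0 0 0.59; -1.5 0.89 0 0 0 0 0.59; -2 0.92 0 0 0 0 0.59; -2.5 0.95 0 0 0 0 0.59; -3 0.98 0 0 0 0 0.59'; python3 -c "from h import *;tcp()"; python3 -m handwheel '-0.5 0.03 0 0 0 0 0.59; -1 0.06 0 0 0 0 0.59; -1.4 0.09 0 0 0 0 0.59; -1.6 0.1 0 0 0 0 0.59; -1.6 0.1 0 0 0 0 0.59'; python3 -c "from h import *;tcp();gate()
im=cv2.imread('pics/last.png')[180:310,235:375]
b=get_image('side')['color'][200:370,270:410,::-1]
A=cv2.resize(im,(400,371),interpolation=2);B=cv2.resize(b,(400,486),interpolation=2)
cv2.imwrite('pics/shut.png',np.hstack([np.vstack([A,np.zeros((115,400,3),np.uint8)]),B]))"
```

```text
time_s: 7.43
position: [0.5248, -0.0428, 0.0297]
tool_rot: [[0.059, 0.998, -0.0], [0.998, -0.059, 0.0], [0.0, -0.0, -1.0]]
ft_force: [-1.1, 0.6, -0.3]
grip_width: 0.0503
gripper_force: 0.3
tcp in chute [-94.8   1.3  29.7] F [-0.6 -1.1 -0.3]
time_s: 7.85
position: [0.5092, -0.0417, 0.0298]
tool_rot: [[0.059, 0.998, -0.0], [0.998, -0.059, 0.0], [0.0, -0.0, -1.0]]
ft_force: [0.8, 0.5, -0.0]
grip_width: 0.0502
gripper_force: 0.0
tcp in chute [-95.  -14.4  29.8] F [-0.6  0.7 -0. ]
gate diff,shift (np.float64(48.455555555555556), 3, 1) shut ref 55.87777777777778
```

```bash
python3 -m handwheel '0 0.2 1.5 0 0 0 0.59; 0 0.2 4 0 0 0 0.59; 0 0.2 7 0 0 0 0.59; 0 0.5 10 0 0 0 0.59; -1 3 13 0 0 0 0.59; -2 6 16 0 0 0 0.59; -3 10 18 0 0 0 0.59; -4 14 20 0 0 0 0.59'; python3 -m handwheel '-2 4 0 0 0 0 0.59; -4 8 0 0 0 0 0.59; -6 12 0 0 0 0 0.59; -8 16 0 0 0 0 0.59; -8 16 0 0 0 0 0.59; -8 16 0 0 0 0 0.59'; python3 - <<'E'
from h import *
a=get_image("scene")["color"][195:325,245:385,::-1];b=get_image("side")["color"][215:385,270:410,::-1]
cv2.imwrite("pics/scend.png",a)
A=cv2.resize(a,(400,371),interpolation=2);B=cv2.resize(b,(400,486),interpolation=2)
cv2.imwrite('pics/end.png',np.hstack([np.vstack([A,np.zeros((115,400,3),np.uint8)]),B]))
p=PO
def S(P):q=(proj("scene",w(p,P))[0]-[245,195]+.5)*400/140;return q.round().tolist()
def D(P):q=(proj("side",w(p,P))[0]-[270,215]+.5)*400/140;return (q+[400,0]).round().tolist()
for P in ((102,-23,28),(102,23,28),(12,-23,28),(12,23,28),(-79,-23,60),(-79,23,60),(0,-26,46)):print(P,S(P),D(P))
E
```

```text
time_s: 8.62
position: [0.4715, 0.0904, 0.227]
tool_rot: [[0.061, 0.998, 0.002], [0.998, -0.061, -0.0], [0.0, 0.002, -1.0]]
ft_force: [1.3, -0.1, 0.2]
grip_width: 0.0505
gripper_force: 0.0
time_s: 9.12
position: [0.3903, 0.2517, 0.2255]
tool_rot: [[0.055, 0.998, 0.0], [0.998, -0.055, 0.001], [0.001, 0.0, -1.0]]
ft_force: [0.6, -0.3, -0.0]
grip_width: 0.0505
gripper_force: 0.0
(102, -23, 28) [254.0, 303.0] [653.0, 45.0]
(102, 23, 28) [313.0, 283.0] [593.0, 40.0]
(12, -23, 28) [190.0, 235.0] [641.0, 111.0]
(12, 23, 28) [245.0, 219.0] [576.0, 105.0]
(-79, -23, 60) [133.0, 141.0] [629.0, 148.0]
(-79, 23, 60) [186.0, 127.0] [557.0, 141.0]
(0, -26, 46) [178.0, 207.0] [645.0, 99.0]
```

View pics/end.png

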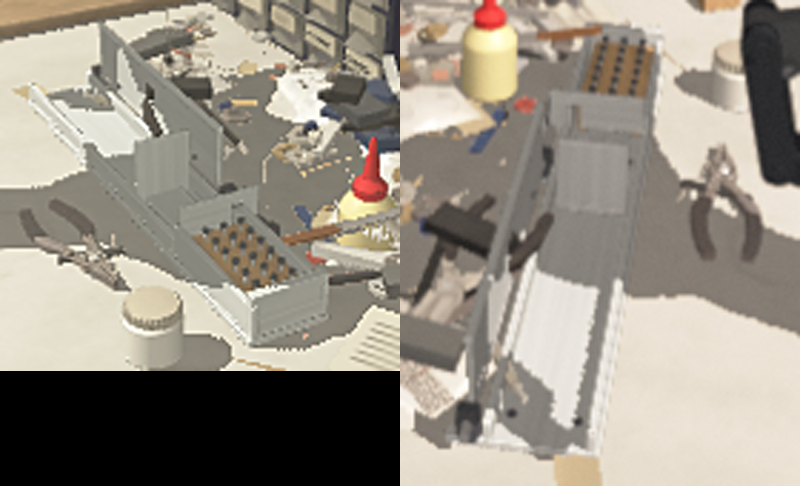

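The final view shows the block in the bay against the stop and the gate down behind it. The plate's top is at (135,141)–(188,128), where it should be when home. The jar, bottle and pliers are unmoved and the robot is clear.

```bash
python3 -c "from rig import env;print(env.close_job())"
```

```text
the job is handed in; nothing more can be done
None
```

The job is handed in: the rack was pushed home against the end stop with the flap held open, the gate has closed behind the block, the bystanders are unmoved and the arm is clear. I had no direct view of the gate clearance during the last part of the push; there I went by the force readings.

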